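# Clear a jammed wire winder: cycle its stop, unlatch the pressure arm and hold it up

### The arm

A 7-joint arm with a two-finger parallel gripper is mounted at the origin on the work surface. World frame = base frame: x ahead of the robot, y to its left, z up, the work surface at z = 0. Lengths are in m, angles in rad, forces in N, time in s.
With the tool pointing down it reaches from about 0.4 to 0.75 m from the base axis. Payload 19.5 kg.
Tool frame: the origin (TCP) lies between the finger pads; the fingertips stand 8 mm ahead of it and the grasp point (between the pads) lies 11 mm behind it; z points along the fingers, y is the line along which they close (so a half turn about z gives the same grasp; the last joint's range is limited). The gripper opens to 85 mm and grips with 20 to 120 N. Pads are 22 mm wide; open, the fingers measure 114 mm over their backs; the gripper's body (76 mm by 85 mm) begins 54 mm behind the grasp point. The pads swing forward as they close: fully open they stand 13 mm farther back than shut.
Start: joints at [-1.221, 0.707, -0.028, 1.485, 0.022, 0.951, -0.075], TCP at [0.22, 0.531, 0.212] pointing down, gripper open.
Joint ranges: [-2.71, 2.71], [-0.32, 2.16], [-1.57, 1.52], [0, 2.45], [-1.46, 4.6], [0, 2.02], [-2.83, 2.83]. Speed limits (rad/s): [1.89, 1.89, 2.57, 2.57, 3.01, 3.01, 3.01].

### API

Orientations are given as a rotation vector (axis times angle).
In Python, from cell import env, vision, order, nets gives the robot as it stands.
- The arm moves only by the tool carry_out, never from a script. Its argument "motion" is a list of rows, each a list of 4 numbers: the shift along the tool's x, y, z in mm, then the turn about the tool's z in rad. In form: [[dx, dy, dz, turn], ...]. A call has 1 to 20 rows; each row shifts and turns the commanded pose from where the row before left it, along the tool's axes as they then stand; what a row does not reach is not made up. A row lasts 1/10 s, in which the tool goes at most 50 mm and 8.59 degrees, less where a joint would pass 70% of its speed; a pose out of reach is approached as far as the arm can. A call is refused whole if a number of a shift passes 50 or a number of a turn 0.15, either way. A call with a gripper value outside its range is refused whole. "grip" is the finger opening in mm, from 0 to 85.4, set as the call begins (left out, the last holds). The fingers move at their own pace and stop on an object; "grip_force" is the grip in N (left out, the last holds). Time passes only in rows, so rows that do not move let the fingers close. It gives the time, the measured TCP pose, the force, the opening and the grip force at its end, in the units of the state.
- env.observe(): the state, without advancing time (a new reading comes with each control period).
- vision.camera(name): name is "scene" or "top" or "wrist"; returns a dict with "image" (420x560x3 uint8, red, green, blue), "z_map" (420x560 float32, m along the optical axis (not along the pixel's ray), 0 where there is no reading), "mtx" (3x3 intrinsics, pixels), "R" (3x3) and "t" (3): a world point X has camera coordinates R X + t. Camera axes: x right, y down, z forward; pixel columns grow to the right and rows downward; lengths in m; the calibration is good to about 2 mm. A picture is of the moment at which its call begins.
- order.finish_job(): hands the job in; it is judged then, once.
Trained networks look in a picture, given as the dict that the camera call returned (one of the last four; its "shot" number tells which), for a name from the list of things; names that differ only in an ending like _2 or _b are one class to them, and where a whole thing is asked for, a point or a joint stands for the part that bears it (a point fixed in the world has none). Each returns a list of dicts, best first, with "p" (0 to 1); they miss things now and then, are a little off and sometimes report something else, mostly with a low value. They report only what shows in the picture. A call takes as long as a camera call. They do not tell look-alikes from the thing itself.
- nets.find_in(picture, label): "location" ([x, y, z] in m, in world coordinates, good to about 4 mm: the middle of the surface that is visible of it).
- nets.cut_out(picture, label): "mask" (420x560 bool, what is visible of it).
The state is a dict: "t": time; "joint_pos": joint angles; "qd": joint speeds; "joint_torque": joint torques, N m; "tool_pos": TCP position; "ee_rot": TCP orientation; "wrist_force": force on the tool from outside, world axes, zero at the start; "moment": the same for the moment, N m; "width": opening from 0.0 (shut) to 1.0 (fully open); "gripper_force": force on a finger pad.
Only numpy, scipy, OpenCV 4.12 (cv2) and the standard library are available. Lean on these libraries where they do the work, as an engineer would, in place of code of your own. Each camera call takes 0.05 s, during which the arm holds its last target. There are 200 camera calls.

### The job

The wire winder has jammed. On the yellow stop box press the red mushroom button all the way down, let it spring back up and then turn it clockwise (seen from above) to its end stop to reset the fault; after that pull the winder's red latch handle fully out sideways against its spring while the pressure arm is still down, and lift the arm off its ball stud until its socket is about 7 cm above the ball. Finish still holding the arm up and still with the gripper: do not let go of it, and leave the other things on the bench where they are.

Things in the scene. Friction and masses are not known exactly. Their poses are not given: they have to be found in the camera images.
- stop_head (a point): centre of the red mushroom head, a disc 40 mm across and 23 mm thick with upright sides, a white mark on top; on a fixed yellow box 80 x 80 x 55 mm, left or right of the winder. Unpressed, the head's underside, this centre and its top are 80, 91.5 and 103 mm above the bench; a black collar 52 mm across, 59 mm above the bench, is all that lies under its rim
- stop_press (a joint): how far the mushroom is pressed down, in m: 0 up, 0.008 fully down; its spring takes 2 N to start and 6 N at the bottom, and it springs back up when let go
- stop_turn (a joint): how far the mushroom head is turned clockwise seen from above, in rad: it starts near 0, the end stop is at 1.05; light friction (0.05 N m), it stays where it is left. It can be gripped across its sides in any direction
- tongue: the winder's grey pressure arm, a 22 mm square bar of 0.3 to 0.6 kg. Origin: on its hinge axis, 85 mm above the bench, at the end far from the robot. x points along the arm away from the socket, y is the hinge axis (to the robot's left), z up while it is down. Its free end is a dark socket cup 44 mm across, top 98 mm above the bench. It swings up to 0.9 rad and falls if let go
- socket (a point): centre of the socket in the arm's free end, 220 mm from the hinge; it coincides with the ball's centre while the arm is down, and moves on an arc about the hinge
- ball (a point): centre of the brass ball, 25 mm in diameter, on its stud on the fixed green winder base (320 x 160 x 30 mm), 65 mm above the bench
- latch_grip (a point): centre of the red latch handle, an upright block 24 mm along the arm, 14 mm across (arm's y), 42 mm tall, carried by the arm beside its socket: from the hinge 220 mm along the arm's -x, 45 mm along +y, 48 mm up. With the arm down it reaches from 112 to 154 mm above the bench; the rest of the winder is below 110 mm. It moves with latch and arm
- latch (a joint): how far the latch is pulled out along the arm's +y (to the robot's left), in m: 0 shut, 0.018 fully out. Its spring takes 3 N to start, 8 N at the end, and pulls it back when let go. Its jaw lies under a collar of the ball stud: the arm lifts only while the latch is out by more than 0.010; with the socket over 25 mm up the latch may spring back
- tray: bystander: loose dark wooden tray 90 x 90 x 25 mm with pendants, origin under its centre
- spool: bystander: loose wire spool standing on end, 64 mm in diameter, 60 mm tall, origin under its centre
- jar_teal: bystander: loose teal jar, 62 mm in diameter, 85 mm tall, origin under its centre
- jar_amber: bystander: loose amber jar, 62 mm in diameter, 85 mm tall, origin under its centre
- jar_white: bystander: loose white jar, 54 mm in diameter, 70 mm tall, origin under its centre
- pliers: bystander: loose pliers with red handles, lying flat, 150 mm long, 60 mm wide, 13 mm tall, origin under the middle
- mandrel: bystander: loose steel ring mandrel, a cone 90 mm tall on a 52 mm foot, origin under its centre
There are look-alikes about, which are no part of the job. What is shaped like the part that bears stop_head but green or purple is not meant.

How it is judged:
On the way, in this order (a step that is already met when the one before it is completed fails the run):
1. the mushroom button is pressed down (more than 6 mm of its 8 mm) (value of joint stop_press above 0.006 m), for 0.1 s.
2. the mushroom is up again and turned clockwise by more than 0.85 of its 1.05 rad (value of joint stop_turn above 0.85 rad and value of joint stop_press below 0.003 m), for 0.2 s.
3. the latch is pulled clear (out by more than 10 mm of its 18 mm) while the arm is still down on its ball (value of joint latch above 0.01 m and z of socket in the frame of ball below 0.012 m), for 0.1 s.
4. the gripper has lifted the arm's socket more than 5 cm above the ball (z of socket in the frame of ball above 0.05 m and contact force between the fingers and tongue above 1 N), for 0.2 s.
At the end, for the whole second after the job is handed in: The arm's socket is held 5 to 12 cm above the ball, still (under 0.15 rad/s), with the gripper's fingers pressing on the arm or its latch with more than 1 N and no bench item propping it; the mushroom is up (within 3 mm) and turned more than 0.85 rad clockwise (all of step 2 and all of step 4 and z of socket in the frame of ball below 0.12 m and angular speed of tongue below 0.15 rad/s and contact force between tongue and tray below 0.2 N and contact force between tongue and spool below 0.2 N and contact force between tongue and jar_teal below 0.2 N and contact force between tongue and jar_amber below 0.2 N and contact force between tongue and jar_white below 0.2 N and contact force between tongue and pliers below 0.2 N and contact force between tongue and mandrel below 0.2 N); the arm keeps its last pose, push and grip.
It fails at once if a bystander (tray, spool, jars, pliers, mandrel) is moved by more than 3 cm (distance of any of tray, spool, jar_teal, jar_amber, jar_white, pliers, mandrel from where it was at the start of the episode above 0.03 m).
It also fails if it takes over 58 s, if anything falls off the work surface, if the arm or the gripper's body presses on something with over 40 N, if the wrist force passes 120 N, or if a joint passes its speed limit or range.

## Working session

There is one attempt and no reset: what is moved stays moved. The work goes in short steps, Python scripts to look and compute and a tool call to move; the robot and the scene stay as the last step left them, time stands still between calls to the robot, and variables do not carry over. Pictures are saved under pics/ and viewed, at most 10 in all, crops included, and the job is handed in when it is done.

Besides the shell and the picture viewer there is one more tool, called by a JSON object that holds its "name" and its "arguments", one argument or row to a line. carry_out: Moves the arm, as the interface text tells. Its arguments: {"type":"object","properties":{"motion":{"type":"array","items":{"type":"array","items":{"type":"number"}}},"grip":{"type":"number"},"grip_force":{"type":"number"}},"required":["motion"]}

```bash
mkdir -p pics; cat > h.py <<'E'
from cell import env, vision, order, nets
import numpy as np, cv2
def save(c,n): cv2.imwrite(f'pics/{n}.png', c['image'][:,:,::-1])
def cloud(c):
    z=c['z_map']; v,u=np.indices(z.shape); K=c['mtx']
    p=np.stack([(u-K[0,2])/K[0,0]*z,(v-K[1,2])/K[1,1]*z,z],-1)
    return (p-c['t'])@c['R']
def px(c,X):
    q=c['R']@np.array(X)+c['t']; q=c['mtx']@q; return (q[:2]/q[2]).round(0)
E
python3 - <<'E'
from h import *
np.set_printoptions(precision=4,suppress=True)
a=vision.camera('scene'); b=vision.camera('top'); save(a,'s1'); save(b,'t1')
for n in ['stop_head','tongue','latch_grip','ball','socket','tray','spool','jar_teal','jar_amber','jar_white','pliers','mandrel']:
  for k,c in (('s',a),('t',b)):
    try:
      for d in nets.find_in(c,n)[:3]: print(n,k,round(d['p'],2),np.round(d['location'],3),px(c,d['location']))
    except Exception as e: print(n,k,e)
s=env.observe();print(s['tool_pos'],s['ee_rot'],s['wrist_force'])
E
```

```text
stop_head s 0.74 [ 0.383 -0.554  0.098] [125. 314.]
stop_head s 0.67 [ 0.572 -0.41   0.082] [214. 306.]
stop_head s 0.63 [ 0.364 -0.151  0.1  ] [205. 207.]
stop_head t 0.75 [ 0.383 -0.546  0.102] [438. 264.]
stop_head t 0.67 [ 0.32  -0.289  0.1  ] [351. 287.]
stop_head t 0.66 [ 0.36  -0.14   0.102] [299. 273.]
tongue s 0.9 [ 0.644 -0.052  0.095] [299. 222.]
tongue s 0.22 [ 0.483 -0.261  0.097] [217. 249.]
tongue t 0.9 [ 0.64  -0.051  0.096] [268. 180.]
latch_grip s 0.68 [0.581 0.002 0.123] [290. 196.]
latch_grip t 0.44 [0.572 0.006 0.144] [248. 199.]
latch_grip t 0.37 [0.602 0.379 0.063] [131. 195.]
ball t 0.72 [ 0.656 -0.052  0.03 ] [269. 181.]
socket s 0.96 [ 0.645 -0.057  0.096] [299. 223.]
socket t 0.8 [ 0.641 -0.049  0.094] [268. 180.]
tray s 0.9 [0.472 0.282 0.01 ] [300. 153.]
tray t 0.68 [0.471 0.278 0.011] [166. 239.]
spool t 0.62 [0.6   0.378 0.064] [131. 196.]
spool t 0.25 [0.604 0.241 0.086] [173. 193.]
jar_teal s 0.81 [0.619 0.231 0.069] [332. 165.]
jar_teal t 0.7 [0.607 0.242 0.084] [173. 192.]
jar_teal t 0.2 [ 0.686 -0.362  0.01 ] [363. 173.]
jar_amber s 0.77 [ 0.573 -0.407  0.083] [215. 305.]
jar_amber t 0.87 [ 0.558 -0.396  0.086] [382. 207.]
jar_white s 0.62 [0.744 0.254 0.06 ] [367. 176.]
jar_white t 0.75 [0.732 0.262 0.072] [169. 155.]
pliers s 0.91 [ 0.643 -0.263  0.013] [265. 287.]
pliers t 0.82 [ 0.645 -0.263  0.012] [333. 185.]
mandrel s 0.72 [ 0.701 -0.377  0.008] [262. 329.]
mandrel t 0.48 [ 0.688 -0.363  0.009] [363. 173.]
[0.2196 0.5314 0.2125] [ 0.6116  3.0815 -0.0002] [-0.8027  0.0678 -0.6286]
```

View pics/t1.png

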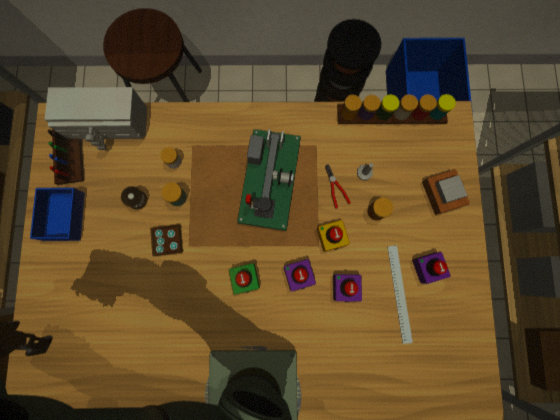

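View pics/s1.png

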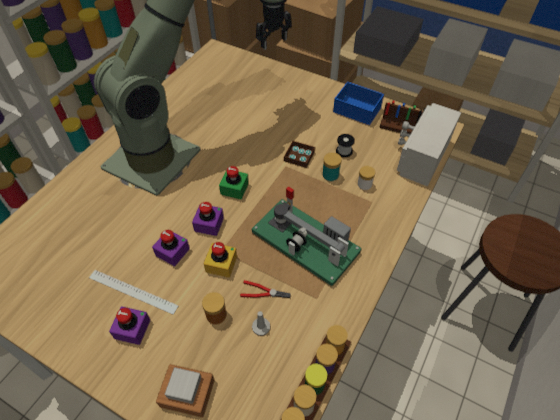

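Top view: yellow box at (334,235) with its red head, winder with socket at (263,206), hinge near (275,138), latch at (249,199). Next I measure these by depth.

```bash
python3 - <<'E'
from h import *
np.set_printoptions(precision=4,suppress=True)
for name in ('top','scene'):
  c=vision.camera(name); P=cloud(c); I=c['image'].astype(int)
  hsv=cv2.cvtColor(c['image'],cv2.COLOR_RGB2HSV).astype(int)
  red=((hsv[...,0]<8)|(hsv[...,0]>172))&(hsv[...,1]>130)&(hsv[...,2]>70)
  def st(t,m): q=P[m]; print(name,t,m.sum(),'med',np.median(q,0),'mid',(q.min(0)+q.max(0))/2,'ext',np.ptp(q,axis=0)) if m.sum() else print(t,0)
  x,y,z=P[...,0],P[...,1],P[...,2]
  near=(np.hypot(x-.48,y+.26)<.06)
  st('head top',near&(z>.096)&(z<.11)); st('redhead',near&red&(z>.07))
  yel=(hsv[...,0]>18)&(hsv[...,0]<34)&(hsv[...,1]>150)&(np.hypot(x-.48,y+.26)<.09)&(z>.045)&(z<.065)
  st('yellow',yel)
  w=(x>.5)&(x<.9)&(y>-.2)&(y<.08)
  st('latchred',w&red&(z>.11)); st('latchtop',w&(z>.145)&(z<.165))
  st('cup',w&(z>.092)&(z<.103)&(x<.60)&(y<-.0))
  g=(hsv[...,0]>55)&(hsv[...,0]<95)&(hsv[...,1]>90)&w&(z>.022)&(z<.038)
  if g.sum(): print('green rect',cv2.minAreaRect((P[g][:,:2]*1000).astype(np.float32)))
  bar=w&(z>.090)&(z<.102)&(x>.585)&(x<.75)
  q=P[bar][:,:2]; 
  if len(q)>10: print('bar',len(q),cv2.fitLine(q.astype(np.float32),cv2.DIST_HUBER,0,.01,.01).ravel())
  cv2.imwrite(f'pics/crop_{name}.png',cv2.resize(c['image'][110:250,210:390] if name=='top' else c['image'][160:300,180:380],None,fx=4,fy=4,interpolation=2)[:,:,::-1])
E
```

```text
top head top 132 med [ 0.4769 -0.2513  0.1013] mid [ 0.4773 -0.2519  0.1024] ext [0.0361 0.0364 0.0127]
top redhead 108 med [ 0.4768 -0.2482  0.1011] mid [ 0.4773 -0.2503  0.1011] ext [0.0361 0.0333 0.0153]
top yellow 457 med [ 0.4726 -0.2456  0.0545] mid [ 0.4767 -0.2512  0.0546] ext [0.0934 0.0936 0.0178]
top latchred 36 med [0.5735 0.0071 0.1529] mid [0.5745 0.007  0.1487] ext [0.022  0.0115 0.0178]
top latchtop 40 med [0.575  0.007  0.1531] mid [0.5752 0.0084 0.152 ] ext [0.0222 0.0148 0.0132]
top cup 209 med [ 0.5702 -0.0347  0.0968] mid [ 0.5729 -0.03    0.0966] ext [0.0506 0.0516 0.0092]
green rect ((663.9300537109375, -52.42510986328125), (154.84890747070312, 313.5756530761719), 80.75987243652344)
bar 552 [ 0.9997 -0.0258  0.6677 -0.0484]
scene head top 113 med [ 0.4822 -0.2562  0.1005] mid [ 0.4805 -0.2547  0.1021] ext [0.0377 0.0393 0.0119]
scene redhead 112 med [ 0.485  -0.2617  0.0989] mid [ 0.4814 -0.2547  0.0958] ext [0.0373 0.0393 0.0286]
scene yellow 371 med [ 0.4958 -0.272   0.0527] mid [ 0.4813 -0.2556  0.0532] ext [0.0954 0.0951 0.0164]
scene latchred 75 med [0.5786 0.0002 0.1421] mid [0.5783 0.0041 0.1341] ext [0.0251 0.0194 0.0416]
scene latchtop 34 med [0.579  0.0027 0.1507] mid [0.5789 0.0043 0.15  ] ext [0.0226 0.0191 0.0097]
scene cup 141 med [ 0.5741 -0.0385  0.0952] mid [ 0.5753 -0.0326  0.097 ] ext [0.0489 0.06   0.0099]
green rect ((670.5886840820312, -57.22007751464844), (160.71446228027344, 317.0430603027344), 80.77841186523438)
bar 451 [ 0.9986  0.0531  0.6911 -0.0461]
```

View pics/crop_top.png

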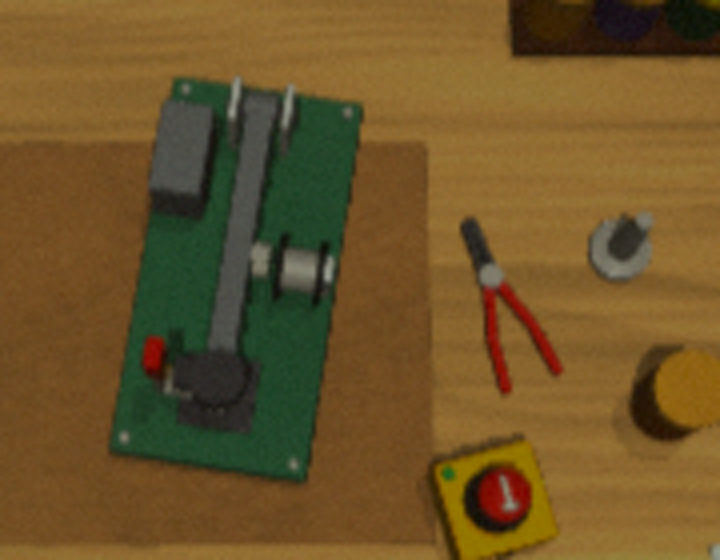

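View pics/crop_scene.png

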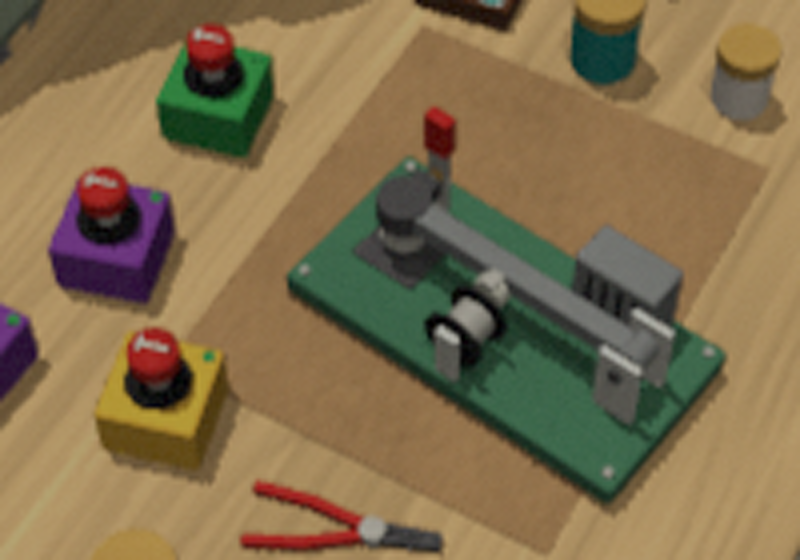

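Both crops agree: the head sits at about (0.479, -0.253), the latch at (0.577, 0.006), and the winder is yawed about -9°. I'll move over toward the button at height.

{"name": "carry_out", "arguments": {
  "motion": [
    [-34, -22, 0, 0],
    [-34, -22, 0, 0],
    [-34, -22, 0, 0],
    [-34, -22, 0, 0],
    [-34, -22, 0, 0],
    [-34, -22, 0, 0],
    [-34, -22, 0, 0],
    [-34, -22, 0, 0],
    [-34, -22, 0, 0],
    [-34, -22, 0, 0],
    [-17, -34, 0, 0],
    [-17, -34, 0, 0],
    [-17, -34, 0, 0],
    [-17, -34, 0, 0],
    [-17, -34, 0, 0],
    [-17, -34, 0, 0],
    [-17, -34, 0, 0],
    [-17, -34, 0, 0],
    [-17, -34, 0, 0],
    [0, 0, 0, 0]
  ],
  "grip": 85
}}

```text
t: 3.4
tool_pos: [0.4739, -0.1479, 0.2123]
ee_rot: [0.621, 3.079, -0.003]
wrist_force: [0.2, 1.4, 1.0]
width: 1.0
gripper_force: 0.0
```

```bash
cat >> h.py <<'E'
from scipy.spatial.transform import Rotation as Ro
def delta(X,ob=None):
    s=env.observe(); R=Ro.from_rotvec(s['ee_rot']).as_matrix(); return 1000*R.T@(np.array(X)-s['tool_pos'])
E
python3 - <<'E'
from h import *
np.set_printoptions(precision=4,suppress=True)
s=env.observe(); print(s['t'],s['joint_pos'],s['tool_pos'],s['ee_rot'],s['wrist_force'])
c=vision.camera('wrist'); save(c,'w1'); P=cloud(c)
for d in nets.find_in(c,'stop_head')[:3]: print(d['p'],d['location'],px(c,d['location']))
x,y,z=P[...,0],P[...,1],P[...,2]
m=(np.hypot(x-.479,y+.253)<.04)&(z>.094)&(z<.11); q=P[m]
print(m.sum(),np.median(q,0),(q.min(0)+q.max(0))/2,np.ptp(q,axis=0))
print(delta([.479,-.253,.0805]))
E
```

```text
3.4 [ 0.3268  0.5927 -0.1565  1.7629  0.1251  0.7954  1.2818] [ 0.4739 -0.1479  0.2123] [ 0.621   3.0794 -0.0032] [0.2089 1.3597 1.0254]
0.7 [0.4755, -0.2485, 0.1051] [186. 241.]
0.56 [0.3156, -0.2826, 0.1023] [58. 92.]
1223 [ 0.477  -0.2469  0.1024] [ 0.4788 -0.2499  0.1002] [0.0395 0.0402 0.0121]
[-46.4093 -99.3511 131.9272]
```

{"name": "carry_out", "arguments": {
  "motion": [
    [-15, -32, 0, 0],
    [-15, -32, 0, 0],
    [-14, -33, 0, 0],
    [0, 0, 0, 0],
    [0, 0, 30, 0],
    [0, 0, 30, 0],
    [0, 0, 25, 0],
    [0, 0, 20, 0],
    [0, 0, 15, 0],
    [0, 0, 9, 0],
    [0, 0, 0, 0]
  ]
}}

```text
t: 4.6
tool_pos: [0.478, -0.2484, 0.0829]
ee_rot: [-0.609, -3.081, -0.001]
wrist_force: [0.1, 0.3, 0.4]
width: 0.997
gripper_force: 0.0
```

{"name": "carry_out", "arguments": {
  "motion": [
    [0, 0, 0, 0],
    [0, 0, 0, 0],
    [0, 0, 0, 0],
    [0, 0, 0, 0],
    [0, 0, 0, 0],
    [0, 0, 0, 0]
  ],
  "grip": 30,
  "grip_force": 30
}}

```text
t: 5.2
tool_pos: [0.478, -0.2495, 0.0837]
ee_rot: [0.611, 3.081, -0.0]
wrist_force: [-0.0, -0.1, 1.1]
width: 0.354
gripper_force: 0.7
```

```bash
python3 - <<'E'
from h import *
s=env.observe(); print(s['width'],s['gripper_force'],s['wrist_force'])
a=vision.camera('wrist'); b=vision.camera('scene')
w=np.hstack([cv2.resize(a['image'],(400,300)),cv2.resize(b['image'][190:290,150:283],(400,300),interpolation=2)])
cv2.imwrite('pics/g1.png',w[:,:,::-1])
E
```

```text
0.35368814232527673 0.6921884045004845 [-0.0306984  -0.13157854  1.07613975]
```

View pics/g1.png

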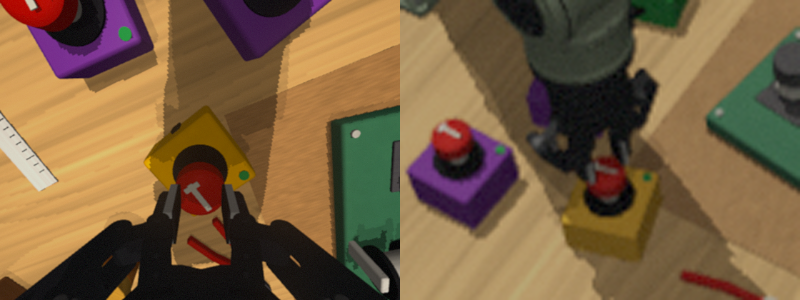

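Wrist view: the head at (200,190) sits between the pads, not clearly clamped. I'll close further and read the force.

{"name": "carry_out", "arguments": {
  "motion": [
    [0, 0, 0, 0],
    [0, 0, 0, 0],
    [0, 0, 0, 0],
    [0, 0, 0, 0],
    [0, 0, 0, 0]
  ],
  "grip": 10,
  "grip_force": 40
}}

```text
t: 5.8
tool_pos: [0.4779, -0.2495, 0.0835]
ee_rot: [-0.612, -3.081, 0.0]
wrist_force: [-1.1, -1.1, 0.6]
width: 0.117
gripper_force: 0.9
```

```bash
python3 - <<'E'
from h import *
np.set_printoptions(precision=4,suppress=True)
s=env.observe(); print(s['width'],s['gripper_force'],s['tool_pos'])
a=vision.camera('wrist'); b=vision.camera('scene'); P=cloud(a)
hsv=cv2.cvtColor(a['image'],cv2.COLOR_RGB2HSV).astype(int)
red=((hsv[...,0]<8)|(hsv[...,0]>172))&(hsv[...,1]>130)&(hsv[...,2]>60)
for lo in (.085,.095,.100):
  m=red&(np.hypot(P[...,0]-.479,P[...,1]+.25)<.06)&(P[...,2]>lo); q=P[m]; print(m.sum(),q.min(0),q.max(0))
print('campos',-a['R'].T@a['t'])
w=np.hstack([cv2.resize(a['image'],(400,300)),cv2.resize(b['image'][190:290,150:283],(400,300),interpolation=2)])
cv2.imwrite('pics/g2.png',w[:,:,::-1])
E
```

```text
0.1166116879749965 0.9156653098762035 [ 0.4779 -0.2495  0.0835]
2245 [ 0.4588 -0.2671  0.0851] [ 0.4977 -0.2303  0.1501]
1822 [ 0.4589 -0.2671  0.095 ] [ 0.4977 -0.2303  0.1501]
1030 [ 0.4609 -0.2641  0.1   ] [ 0.4954 -0.233   0.1501]
campos [ 0.3997 -0.2164  0.245 ]
```

View pics/g2.png

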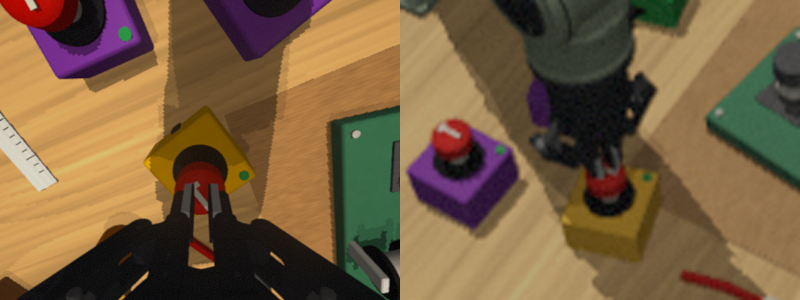

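```bash
python3 - <<'E'
from h import *
np.set_printoptions(precision=3,suppress=True)
a=vision.camera('wrist'); P=cloud(a); s=env.observe(); R=Ro.from_rotvec(s['ee_rot']).as_matrix()
Q=(P-s['tool_pos'])@R*1000
print((R))
for r in range(230,345,8): print(r,[tuple(Q[r,c].round(0).astype(int)) for c in (250,262,272,280,288,298,308)])
E
```

```text
[[-0.924  0.382 -0.   ]
 [ 0.382  0.924 -0.   ]
 [ 0.    -0.    -1.   ]]
230 [(np.int64(6), np.int64(-20), np.int64(24)), (np.int64(6), np.int64(-12), np.int64(25)), (np.int64(18), np.int64(-5), np.int64(-3)), (np.int64(18), np.int64(0), np.int64(-4)), (np.int64(18), np.int64(4), np.int64(-3)), (np.int64(6), np.int64(12), np.int64(25)), (np.int64(6), np.int64(18), np.int64(24))]
238 [(np.int64(1), np.int64(-20), np.int64(24)), (np.int64(16), np.int64(-10), np.int64(-10)), (np.int64(17), np.int64(-4), np.int64(-12)), (np.int64(18), np.int64(0), np.int64(-14)), (np.int64(18), np.int64(4), np.int64(-14)), (np.int64(16), np.int64(10), np.int64(-10)), (np.int64(0), np.int64(18), np.int64(25))]
246 [(np.int64(10), np.int64(-17), np.int64(-8)), (np.int64(14), np.int64(-10), np.int64(-15)), (np.int64(15), np.int64(-4), np.int64(-17)), (np.int64(14), np.int64(0), np.int64(-16)), (np.int64(14), np.int64(4), np.int64(-16)), (np.int64(14), np.int64(10), np.int64(-15)), (np.int64(11), np.int64(15), np.int64(-9))]
254 [(np.int64(8), np.int64(-16), np.int64(-14)), (np.int64(10), np.int64(-9), np.in
[... 3029 characters left out ...]
 np.int64(-61)), (np.int64(13), np.int64(10), np.int64(-75))]
334 [(np.int64(17), np.int64(-9), np.int64(-84)), (np.int64(1), np.int64(-7), np.int64(-66)), (np.int64(-127), np.int64(-8), np.int64(80)), (np.int64(-130), np.int64(-1), np.int64(84)), (np.int64(-130), np.int64(7), np.int64(84)), (np.int64(-1), np.int64(7), np.int64(-63)), (np.int64(17), np.int64(9), np.int64(-84))]
342 [(np.int64(18), np.int64(-9), np.int64(-88)), (np.int64(-3), np.int64(-7), np.int64(-66)), (np.int64(-129), np.int64(-8), np.int64(72)), (np.int64(-135), np.int64(-1), np.int64(78)), (np.int64(-140), np.int64(7), np.int64(83)), (np.int64(-5), np.int64(7), np.int64(-63)), (np.int64(17), np.int64(9), np.int64(-88))]
```

{"name": "carry_out", "arguments": {
  "motion": [
    [0, 0, -20, 0],
    [0, 0, -20, 0],
    [0, 0, 0, 0],
    [0, 0, 0, 0]
  ]
}}

```text
t: 6.35
tool_pos: [0.478, -0.2493, 0.1235]
ee_rot: [0.611, 3.081, -0.0]
wrist_force: [-0.2, -0.5, -0.5]
width: 0.119
gripper_force: 0.0
```

```bash
python3 - <<'E'
from h import *
np.set_printoptions(precision=3,suppress=True)
a=vision.camera('wrist'); P=cloud(a); s=env.observe(); R=Ro.from_rotvec(s['ee_rot']).as_matrix()
Q=(P-s['tool_pos'])@R*1000
print(s['tool_pos'],s['wrist_force'],s['width'])
m=(abs(Q[...,0])<25)&(abs(Q[...,1])<30)&(Q[...,2]<45)
print(np.histogram(Q[m][:,2],bins=range(-90,50,5)))
b=vision.camera('scene')
for c in (272,262,298): print(c,[tuple(int(v) for v in Q[r,c]) for r in range(180,330,6)])
cv2.imwrite('pics/g3.png',np.hstack([cv2.resize(a['image'],(400,300)),cv2.resize(b['image'][170:270,150:283],(400,300),interpolation=2)])[:,:,::-1])
E
```

```text
[ 0.478 -0.249  0.123] [ 0.187 -0.006  0.215] 0.11446516302025066
(array([1031,  293, 1752, 2041, 1313,  758,  643,  325,  427,  351,  395,
        308,  235,  103,   10,    0,    0,    0,    0,    0,    0,  876,
       1487,  163,  127,  110,    5]), array([-90, -85, -80, -75, -70, -65, -60, -55, -50, -45, -40, -35, -30,
       -25, -20, -15, -10,  -5,   0,   5,  10,  15,  20,  25,  30,  35,
        40,  45]))
272 [(28, -6, 68), (24, -6, 68), (20, -6, 63), (16, -6, 63), (11, -6, 63), (17, -5, 30), (15, -5, 23), (13, -5, 20), (9, -5, 18), (5, -5, 18), (0, -5, 19), (-3, -5, 19), (-8, -5, 20), (-13, -5, 21), (5, -4, -19), (1, -4, -20), (-1, -4, -20), (-3, -4, -22), (-6, -4, -23), (-9, -4, -24), (-118, -9, 122), (-126, -9, 121), (-127, -9, 113), (-134, -9, 111), (-151, -9, 123)]
262 [(28, -14, 69), (24, -14, 67), (20, -14, 65), (15, -14, 64), (10, -14, 64), (5, -14, 64), (14, -12, 27), (11, -11, 23), (8, -11, 20), (4, -11, 19), (0, -12, 20), (-3, -12, 20), (-7, -12, 19), (11, -8, -25), (11, -8, -30), (11, -8, -36), (11, -8, -41), (11, -7, -46), (11, -7, -50), (11, -7, -54), (10, -7, -57), (12, -6, -63), (12, -6, -68), (12, -6, -71), (10, -6, -71)]
298 [(29, 13, 68), (24, 13, 68), (20, 13, 65), (15, 13, 64), (10, 13, 65), (6, 13, 63), (13, 11, 29), (12, 11, 22), (8, 11, 20), (4, 11, 20), (0, 11, 20), (-3, 11, 20), (-7, 11, 19), (11, 9, -24), (10, 8, -29), (11, 8, -36), (11, 8, -41), (11, 7, -46), (10, 7, -49), (11, 7, -55), (9, 7, -56), (7, 7, -57), (5, 7, -59), (4, 7, -61), (1, 7, -61)]
```

View pics/g3.png

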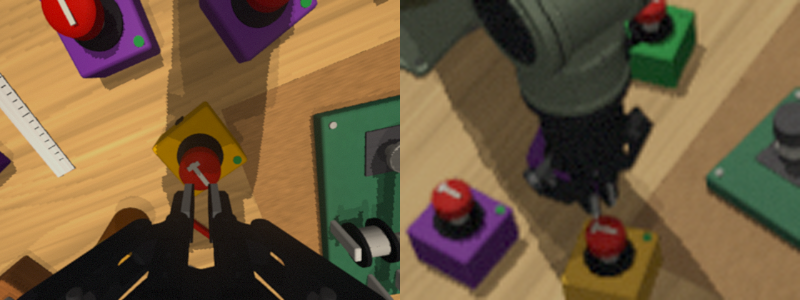

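Fingertips actually stand about 20 mm behind the reported TCP, not 8 mm ahead, so I correct by 28 mm. The white mark seems to have turned, so I'll measure it.

```bash
python3 - <<'E'
from h import *
np.set_printoptions(precision=3,suppress=True)
def mark(c):
  P=cloud(c);hsv=cv2.cvtColor(c['image'],cv2.COLOR_RGB2HSV).astype(int)
  m=(hsv[...,1]<110)&(hsv[...,2]>90)&(np.hypot(P[...,0]-.478,P[...,1]+.25)<.017)&(P[...,2]>.09)&(P[...,2]<.112)
  q=P[m][:,:2]; l=cv2.fitLine(q.astype(np.float32),cv2.DIST_L2,0,.01,.01).ravel(); return m.sum(),np.degrees(np.arctan2(l[1],l[0])),l[2:],q.min(0),q.max(0)
print(mark(vision.camera('wrist'))); print(mark(vision.camera('top')))
# old top/wrist pictures: angle in pixels of the mark
a=cv2.imread('pics/w1.png'); b=vision.camera('wrist')['image'][:,:,::-1]
w=np.hstack([cv2.resize(a[200:280,140:240],(400,320)),cv2.resize(b[200:280,230:330],(400,320))]); cv2.imwrite('pics/m.png',w)
E
```

```text
(np.int64(314), np.float32(13.280066), array([ 0.476, -0.251], dtype=float32), array([ 0.466, -0.259]), array([ 0.492, -0.246]))Traceback (most recent call last):
  File "<stdin>", line 7, in <module>
  File "<stdin>", line 6, in mark
cv2.error: OpenCV(4.12.0) /io/opencv/modules/imgproc/src/linefit.cpp:50: error: (-215:Assertion failed) count > 0 in function 'fitLine2D_wods'
```

Mark is at about 13° from world x, as in the first top picture, so the head has not turned. I'll open, descend to the corrected depth and grip.

{"name": "carry_out", "arguments": {
  "motion": [
    [0, 0, 0, 0],
    [0, 0, 0, 0],
    [0, 0, 0, 0],
    [0, 0, 0, 0],
    [0, 0, 0, 0],
    [0, 0, 0, 0],
    [0, 0, 0, 0],
    [0, 0, 20, 0],
    [0, 0, 20, 0],
    [0, 0, 16, 0],
    [0, 0, 10, 0],
    [0, 0, 8, 0],
    [0, 0, 0, 0]
  ],
  "grip": 85
}}

```text
t: 7.85
tool_pos: [0.4777, -0.2493, 0.049]
ee_rot: [-0.611, -3.081, -0.0]
wrist_force: [0.7, 0.0, 0.8]
width: 0.994
gripper_force: 0.0
```

{"name": "carry_out", "arguments": {
  "motion": [
    [0, 0, 0, 0],
    [0, 0, 0, 0],
    [0, 0, 0, 0],
    [0, 0, 0, 0],
    [0, 0, 0, 0],
    [0, 0, 0, 0],
    [0, 0, 0, 0]
  ],
  "grip": 25,
  "grip_force": 40
}}

```text
t: 8.55
tool_pos: [0.4779, -0.2502, 0.0498]
ee_rot: [0.612, 3.081, -0.002]
wrist_force: [-2.1, -5.1, 2.4]
width: 0.454
gripper_force: 40.0
```

Gripped at 39 mm with 40 N. Now press down.

{"name": "carry_out", "arguments": {
  "motion": [
    [0, 0, 3, 0],
    [0, 0, 3, 0],
    [0, 0, 2, 0],
    [0, 0, 1, 0],
    [0, 0, 0, 0],
    [0, 0, 0, 0],
    [0, 0, 0, 0]
  ]
}}

```text
t: 9.25
tool_pos: [0.4781, -0.2503, 0.0422]
ee_rot: [0.612, 3.08, -0.002]
wrist_force: [-8.2, -2.5, 35.3]
width: 0.453
gripper_force: 43.1
```

{"name": "carry_out", "arguments": {
  "motion": [
    [0, 0, -3, 0],
    [0, 0, -3, 0],
    [0, 0, -3, 0],
    [0, 0, 0, 0],
    [0, 0, 0, 0],
    [0, 0, 0, 0]
  ]
}}

```text
t: 9.85
tool_pos: [0.4779, -0.2501, 0.0498]
ee_rot: [0.612, 3.081, -0.002]
wrist_force: [-1.2, -4.8, 2.6]
width: 0.461
gripper_force: 40.3
```

{"name": "carry_out", "arguments": {
  "motion": [
    [0, 0, 0, 0.1],
    [0, 0, 0, 0.1],
    [0, 0, 0, 0.1],
    [0, 0, 0, 0.1],
    [0, 0, 0, 0.1],
    [0, 0, 0, 0.1],
    [0, 0, 0, 0.1],
    [0, 0, 0, 0.1],
    [0, 0, 0, 0.1],
    [0, 0, 0, 0.08],
    [0, 0, 0, 0.04],
    [0, 0, 0, 0],
    [0, 0, 0, 0],
    [0, 0, 0, 0]
  ]
}}

```text
t: 11.25
tool_pos: [0.4791, -0.2495, 0.0499]
ee_rot: [2.035, 2.391, 0.002]
wrist_force: [6.3, -1.1, 1.4]
width: 0.456
gripper_force: 40.2
```

```bash
python3 - <<'E'
from h import *
s=env.observe(); print(s)
E
```

```text
{'t': 11.25, 'joint_pos': array([ 0.357346  ,  0.90640549,  0.12156012,  1.77722404, -0.21398225,
        0.46833168,  0.78425062]), 'qd': array([ 0.00057343, -0.00176758, -0.0019845 , -0.00116642,  0.00021228,
        0.0010047 ,  0.00175559]), 'joint_torque': array([  1.28035683, -88.35590601,   5.91877341,  -9.22702521,
         0.32303774,   1.73459508,  -0.18073502]), 'tool_pos': array([ 0.47913542, -0.24948426,  0.04991376]), 'ee_rot': array([2.03484103e+00, 2.39058084e+00, 1.62424505e-03]), 'wrist_force': array([ 6.28431565, -1.13086854,  1.38285805]), 'moment': array([-0.14028865, -1.57794104,  0.20994182]), 'gripper_force': 40.22225260734558, 'width': 0.4558190054512498}
```

Turned about 1.02 rad. I'll release, rise and check the mark.

{"name": "carry_out", "arguments": {
  "motion": [
    [0, 0, 0, 0],
    [0, 0, 0, 0],
    [0, 0, 0, 0],
    [0, 0, 0, 0],
    [0, 0, 0, 0],
    [0, 0, 0, 0],
    [0, 0, -20, 0],
    [0, 0, -40, 0],
    [0, 0, -40, 0],
    [0, 0, -40, 0],
    [0, 0, 0, 0],
    [0, 0, 0, 0]
  ],
  "grip": 85
}}

```text
t: 12.45
tool_pos: [0.4781, -0.2494, 0.1901]
ee_rot: [2.037, 2.39, 0.001]
wrist_force: [-0.7, -0.5, 0.1]
width: 0.996
gripper_force: 0.0
```

```bash
python3 - <<'E'
from h import *
np.set_printoptions(precision=4,suppress=True)
c=vision.camera('wrist');P=cloud(c);hsv=cv2.cvtColor(c['image'],cv2.COLOR_RGB2HSV).astype(int)
m=(hsv[...,1]<110)&(hsv[...,2]>90)&(np.hypot(P[...,0]-.478,P[...,1]+.25)<.017)&(P[...,2]>.09)&(P[...,2]<.112)
q=P[m][:,:2]; l=cv2.fitLine(q.astype(np.float32),cv2.DIST_L2,0,.01,.01).ravel(); print(m.sum(),np.degrees(np.arctan2(l[1],l[0])),np.median(P[m][:,2]))
s=env.observe();print(s['tool_pos'],s['ee_rot'],s['joint_pos'],s['width'])
print(delta([.54,-.03,.25]))
E
```

```text
190 -44.941322 0.10447654058637446
[ 0.4778 -0.2492  0.1892] [-2.0376 -2.3906  0.0001] [ 0.3182  0.6921  0.1942  1.6547 -0.1705  0.8119  0.7456] 0.9988804899247654
[206.6303  96.1493 -60.7856]
```

Turned 58.2° = 1.016 rad, and the head is up. Next, align the fingers with the arm's y axis and go over the latch.

{"name": "carry_out", "arguments": {
  "motion": [
    [0, 0, 0, -0.125],
    [0, 0, 0, -0.125],
    [0, 0, 0, -0.125],
    [0, 0, 0, -0.125],
    [0, 0, 0, -0.125],
    [0, 0, 0, -0.125],
    [0, 0, 0, -0.125],
    [0, 0, 0, -0.125],
    [0, 0, 0, -0.125],
    [0, 0, 0, -0.125],
    [-8, 38, 0, 0],
    [-8, 38, 0, 0],
    [-8, 38, 0, 0],
    [-8, 38, 0, 0],
    [-8, 38, 0, 0],
    [-8, 38, 0, 0],
    [-9, 39, 0, 0],
    [0, 0, 0, 0],
    [0, 0, 0, 0]
  ]
}}

```text
t: 14.4
tool_pos: [0.5768, 0.0054, 0.1882]
ee_rot: [-0.252, -3.129, 0.0]
wrist_force: [-1.1, -1.5, -0.7]
width: 0.993
gripper_force: 0.0
```

```bash
python3 - <<'E'
from h import *
np.set_printoptions(precision=4,suppress=True)
s=env.observe();print(s['tool_pos'],s['ee_rot'],s['joint_pos'])
c=vision.camera('wrist'); save(c,'w5'); P=cloud(c);hsv=cv2.cvtColor(c['image'],cv2.COLOR_RGB2HSV).astype(int)
R=Ro.from_rotvec(s['ee_rot']).as_matrix(); Q=(P-s['tool_pos'])@R*1000
red=((hsv[...,0]<8)|(hsv[...,0]>172))&(hsv[...,1]>130)&(hsv[...,2]>50)&(P[...,2]>.1)&(np.hypot(P[...,0]-.577,P[...,1]-.006)<.05)
for lo,hi in ((.105,.17),(.148,.16)):
  m=red&(P[...,2]>lo)&(P[...,2]<hi); q=P[m]; t=Q[m]; print(m.sum(),q.min(0),q.max(0),'tool',t.min(0),t.max(0))
  print(cv2.minAreaRect((q[:,:2]*1000).astype(np.float32)))
w=(P[...,0]>.5)&(P[...,0]<.9)&(P[...,1]>-.2)&(P[...,1]<.08)
b=w&(P[...,2]>.088)&(P[...,2]<.104)&(P[...,0]>.6)&(P[...,0]<.75); q=P[b][:,:2].astype(np.float32)
if len(q)>20: print(len(q),cv2.fitLine(q,cv2.DIST_HUBER,0,.01,.01).ravel(),cv2.minAreaRect(q*1000))
E
```

```text
[0.5768 0.0054 0.1882] [-0.2516 -3.1294  0.0005] [ 0.0033  0.7395 -0.1356  1.5077  0.1161  0.9044  1.241 ]
814 [0.5639 0.0018 0.1155] [0.588  0.0171 0.1554] tool [-10.3128  -2.5513  32.8244] [13.2187 10.4495 72.796 ]
((575.8543701171875, 9.537402153015137), (12.795108795166016, 23.524551391601562), 81.47184753417969)
597 [0.5639 0.0018 0.1483] [0.588  0.0171 0.1554] tool [-10.3128  -2.3473  32.8244] [13.2187 10.4495 39.9382]
((575.8558959960938, 9.560380935668945), (12.793632507324219, 23.511014938354492), 81.3307876586914)
4780 [ 0.9573  0.2892  0.6862 -0.038 ] ((678.349609375, -37.77722930908203), (158.15480041503906, 96.10796356201172), 10.502486228942871)
```

View pics/w5.png

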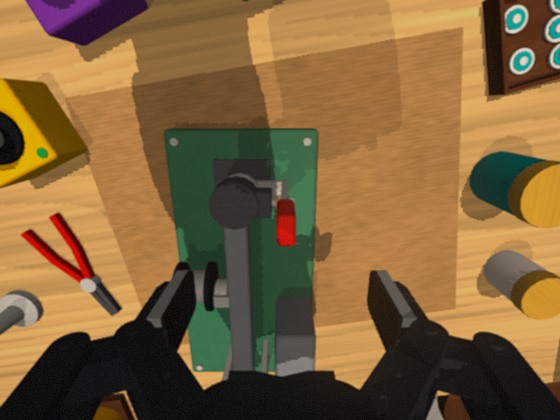

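The red latch handle at (286,222) lies squarely between the fingers; I correct by +1, +4 mm and descend.

{"name": "carry_out", "arguments": {
  "motion": [
    [1, 4, 20, 0],
    [0, 0, 25, 0],
    [0, 0, 20, 0],
    [0, 0, 15, 0],
    [0, 0, 10, 0],
    [0, 0, 0, 0],
    [0, 0, 0, 0]
  ]
}}

```text
t: 15.15
tool_pos: [0.577, 0.0085, 0.0999]
ee_rot: [0.255, 3.131, -0.0]
wrist_force: [0.1, 0.8, 0.6]
width: 0.993
gripper_force: 0.0
```

{"name": "carry_out", "arguments": {
  "motion": [
    [0, 0, 0, 0],
    [0, 0, 0, 0],
    [0, 0, 0, 0],
    [0, 0, 0, 0],
    [0, 0, 0, 0],
    [0, 0, 0, 0],
    [0, 0, 0, 0],
    [0, 0, 0, 0],
    [0, 0, 0, 0]
  ],
  "grip": 3,
  "grip_force": 60
}}

```text
t: 16.05
tool_pos: [0.5769, 0.0089, 0.0997]
ee_rot: [0.254, 3.131, -0.0]
wrist_force: [-0.5, -0.5, 5.5]
width: 0.157
gripper_force: 58.6
```

{"name": "carry_out", "arguments": {
  "motion": [
    [0, 4, 0, 0],
    [0, 4, 0, 0],
    [0, 4, 0, 0],
    [0, 4, 0, 0],
    [0, 2, 0, 0],
    [0, 0, 0, 0],
    [0, 0, 0, 0],
    [0, 0, 0, 0]
  ]
}}

```text
t: 16.85
tool_pos: [0.5796, 0.0255, 0.0997]
ee_rot: [-0.255, -3.131, 0.003]
wrist_force: [-2.1, -7.8, 6.7]
width: 0.152
gripper_force: 59.1
```

{"name": "carry_out", "arguments": {
  "motion": [
    [-0.8, 0, -3.5, 0],
    [-0.8, 0, -3.5, 0],
    [-1.9, 0, -7, 0],
    [-2.1, 0, -6.9, 0],
    [-2.3, 0, -6.8, 0],
    [0, 0, 0, 0],
    [0, 0, 0, 0]
  ]
}}

```text
t: 17.55
tool_pos: [0.5872, 0.024, 0.1268]
ee_rot: [-0.255, -3.13, 0.003]
wrist_force: [0.9, -8.3, -4.9]
width: 0.156
gripper_force: 58.4
```

{"name": "carry_out", "arguments": {
  "motion": [
    [-1.3, 0, -3.4, 0],
    [-2.5, 0, -6.7, 0],
    [-2.7, 0, -6.7, 0],
    [-3, 0, -6.6, 0],
    [-3.2, 0, -6.5, 0],
    [-3.4, 0, -6.4, 0],
    [-2, 0, -3.5, 0],
    [0, 0, 0, 0],
    [0, 0, 0, 0],
    [0, 0, 0, 0],
    [0, 0, 0, 0],
    [0, 0, 0, 0]
  ]
}}

```text
t: 18.75
tool_pos: [0.6053, 0.0209, 0.1663]
ee_rot: [-0.255, -3.13, 0.004]
wrist_force: [3.6, -9.1, -7.7]
width: 0.153
gripper_force: 58.4
```

```bash
python3 - <<'E'
from h import *
s=env.observe();print(s['t'],s['tool_pos'],s['wrist_force'],s['moment'],s['qd'])
c=vision.camera('scene'); P=cloud(c)
for d in nets.find_in(c,'socket')[:2]: print(d['p'],np.round(d['location'],3))
cv2.imwrite('pics/end.png',cv2.resize(c['image'][120:300,180:400],None,fx=3,fy=3)[:,:,::-1])
E
```

```text
18.75 [0.60529913 0.0209335  0.16629619] [ 3.58436171 -9.1396928  -7.71179463] [-1.65569576 -0.38669264  0.20685142] [ 1.21238340e-03  1.65967800e-04  9.50486450e-05 -4.06732770e-04
  2.59641746e-04 -1.48706464e-04  2.96198299e-04]
0.61 [ 0.662 -0.056  0.134]
```

View pics/end.png

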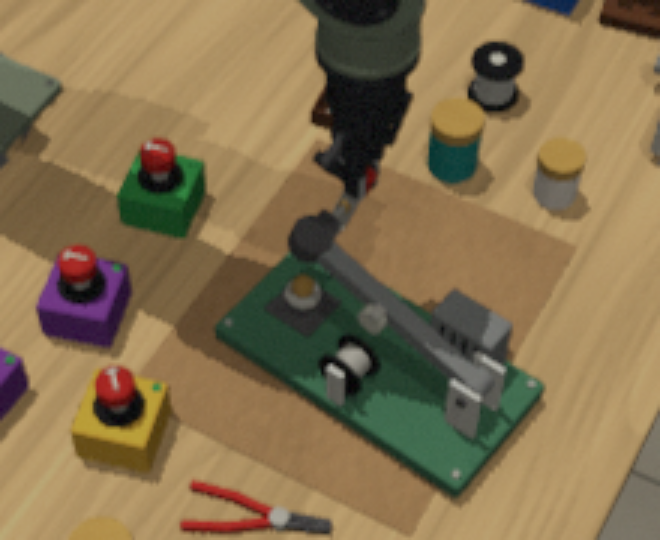

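The picture shows the arm raised in the grip with the socket clear of the brass ball (300,285). The bystanders are in place, so I'm handing in.

```bash
python3 -c "
from h import *
print(order.finish_job())"
```

```text
the job is handed in; nothing more can be done
None
```

The job is handed in, with no verdict returned: I pressed the stop button down, turned the head about 1.02 rad clockwise (measured from its mark), pulled the latch about 17 mm, and still hold the arm with its socket roughly 7 cm above the ball (computed from the gripper's rise).

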